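Wet the cleaning brush and brush a terminal's contact strip

ROBOT

A 6-joint arm with a two-finger parallel gripper is mounted at the origin on the work surface. World frame = base frame: x ahead of the robot, y to its left, z up, the work surface at z = 0. Lengths are in m, angles in degrees, forces in N, time in s.
With the tool pointing down it reaches from about 0.25 to 0.725 m from the base axis. Payload 9.7 kg.
Tool frame: the origin (TCP) lies between the finger pads; the fingertips stand bot.tcp_to_tips ahead of it and the grasp point (between the pads) lies 2 mm behind it (bot.tcp_to_tips is the distance from the TCP to the fingertips, in m); z points along the fingers, y is the line along which they close (so a half turn about z gives the same grasp; the last joint's range is limited). The gripper opens to 85 mm and grips with 20 to 120 N. Pads are 22 mm wide; open, the fingers measure 114 mm over their backs; the gripper's body (76 mm by 85 mm) begins 54 mm behind the grasp point. The pads swing forward as they close: fully open they stand 13 mm farther back than shut.
Start: joints at [-74.886, 4.979, 10.078, 95.1, 0, 90], TCP at [0.143, -0.531, 0.248] pointing down, gripper open.
Joint ranges: [-179.16, 179.16], [-48.56, 103.87], [-65.8, 70.77], [-126.05, 130.52], [-82.76, 87.17], [-180, 180]. Speed limits (degrees/s): [127.2, 127.2, 147.25, 180, 180, 180].

INTERFACE

Orientations are given as [roll, pitch, yaw] about the fixed x, y, z axes, in that order (R = Rz(yaw) Ry(pitch) Rx(roll)).
In Python, from workcell import sensors, camera, camera_params, bot gives the robot as it stands.
- The arm moves only by the tool apply_moves, never from a script. Its argument "motion" is a list of rows, each an object with "jaw": the opening, from -1 (shut) to 1 (fully open); "xyz": the shift along the tool's x, y, z in mm, a list of three; "twist": the turn about the tool's z in rad. A call has 1 to 5 rows; each row is the pose to reach, as a shift and turn from the pose commanded when the call began, along the tool's axes at that moment; what a row does not reach only later rows make up. A row lasts 1/8 s, in which the tool goes at most 62.5 mm and 10.7 degrees, less where a joint would pass 70% of its speed; a pose out of reach is approached as far as the arm can. A call with a gripper value outside its range is refused whole. The fingers move at their own pace and stop on an object; "grip_force" is the grip in N (left out, the last holds). Time passes only in rows, so rows that repeat a pose let the fingers close. It gives the time, the measured TCP pose, the force, the opening and the grip force at its end, in the units of the state.
- sensors.get_obs(): the state, without advancing time (a new reading comes with each control period).
- camera(name): name is "scene" or "top" or "wrist"; returns (picture, depth): 420x560x3 uint8, red, green, blue; 420x560 float32, m along the optical axis (not along the pixel's ray), 0 where there is no reading.
- camera_params(name): a dict with "mtx" (3x3 intrinsics, pixels), "rvec" (rotation vector, rad) and "tvec" (3), from world to camera coordinates, as OpenCV has them. Camera axes: x right, y down, z forward; pixel columns grow to the right and rows downward; lengths in m; the calibration is good to about 2 mm. A picture is of the moment at which its call begins: read the wrist's pose just before it. camera_params takes no time and is no camera call; for the wrist camera it gives the pose at the moment of the call.
- bot.job_done(): hands the job in; it is judged then, once.
The state is a dict: "time": time; "q": joint angles; "qd": joint speeds; "joint_efforts": joint torques, N m; "ee_pos": TCP position; "tcp_rot": TCP orientation; "wrist_force": force on the tool from outside, world axes, zero at the start; "torque": the same for the moment, N m; "opening": finger opening in m; "grasp_force": force on a finger pad.
Only numpy, scipy, OpenCV 4.12 (cv2) and the standard library are available. Lean on these libraries where they do the work, as an engineer would, in place of code of your own. Each camera call takes 0.05 s, during which the arm holds its last target. There are 200 camera calls.

TASK

Take the cleaning brush from its slanted holder and press its bristles lightly for a moment on the copper disc sunk inside the steel wetting pot; how deep the disc lies differs each time, so feel for it. Then, with the bristles pressed lightly on it, brush the brass contact strip of the white terminal along its length from the red-marked end to the other end. Finally leave the brush standing bristles down in the blue cup; press and set down gently throughout, do not tip or shift the cup, and leave the other things on the bench alone.

Things in the scene. Friction and masses are not known exactly. Their poses are not given: they have to be found in the camera images.
- brush: Cleaning brush, 190 mm long, 60 g. Origin at the free bristle tip, z along the handle. From the tip: white bristles 12 mm across to 14 mm, steel ferrule dia 14 to 42 mm, black square shank 14 x 14 to 100 mm, yellow collar dia 26 to 105 mm, black square handle 14 x 14 (faces along x and y) to 190 mm. Starts in the holder leaning 0.45 rad, collar resting on the sleeve mouth.
- brush_grip (a point): Point on the brush's axis in the handle, 150 mm from the bristle tip: the place to grip.
- brush_tip (a point): Centre of the bristles' end face; it moves up the handle as the bristles are pressed in.
- bristles (a joint): How far the bristles are pressed in along the brush (m): 0 free, at most 0.008; springy, 0.4 N per mm, then a hard stop.
- holder: Fixed brush holder: dark steel base 120 x 80 x 10 mm, origin under it (5 mm towards -x of its middle), blue side plates and an aluminium square sleeve (18 mm inside, 24 mm outside, 75 mm long, open at both ends) whose upper end leans 0.45 rad from vertical towards the holder's -x.
- holder_mouth (a point): Centre of the sleeve's upper mouth, 112 mm above the bench.
- pot: Fixed open steel wetting pot, 58 mm outside, 50 mm inside, 95 mm high on a 84 mm flange 4 mm thick; origin under its centre. A copper disc 47 mm across fills its bore; its top lies level somewhere between 28 and 60 mm below the rim, different each time, and does not move when pressed lightly.
- pot_rim (a point): Centre of the pot's mouth, at rim height (95 mm above the bench).
- terminal: Fixed white hand terminal 150 x 100 x 40 mm, origin under its centre, long side along its x. On its top, 20 mm to its +y side, lies a level brass contact strip 100 mm long (along x), 18 mm wide, its top 43 mm above the bench; a red patch marks its -x end.
- strip_red (a point): On the strip's top, on its centre line, 12 mm in from the red-marked end: the stroke starts here.
- strip_mid (a point): Middle of the strip, on its top.
- strip_far (a point): On the strip's top, on its centre line, 12 mm in from the end away from the red patch: the stroke ends here.
- cup: Loose blue cup, open at the top, 72 mm across the rim, 4 mm wall, 100 mm high, 0.4 kg; origin under its centre; inner floor about 5 mm up.
- bottle: Bystander: white bottle 60 mm across, 150 mm high; origin under its centre.
- bin: Bystander: open blue parts bin 130 x 100 x 50 mm; origin under its centre.
- pack: Bystander: red pack 80 x 110 x 40 mm; origin under its centre.
Mind the look-alikes: they are no part of the job. Leave any black or green look-alike of the terminal alone.

How it is judged (in metres and radians):
On the way, in this order (a step that is already met when the one before it is completed fails the run):
1. the bristles, well inside the pot (tip over 20 mm below the rim), are pressed in over 1 mm on the disc with over 0.3 N, for 0.2 s (horizontal distance between brush_tip and pot_rim below 0.022 m and z of brush_tip in the frame of pot_rim below -0.02 m and value of joint bristles above 0.001 m and contact force between brush and pot above 0.3 N), for 0.2 s.
2. the bristle tip is within 10 mm of the strip's red-end point, pressed in over 1 mm on the strip with over 0.3 N (horizontal distance between brush_tip and strip_red below 0.01 m and value of joint bristles above 0.001 m and contact force between brush and terminal above 0.3 N), for 0.05 s.
3. the same within 10 mm of the strip's middle (horizontal distance between brush_tip and strip_mid below 0.01 m and value of joint bristles above 0.001 m and contact force between brush and terminal above 0.3 N), for 0.05 s.
4. the same within 10 mm of the strip's far-end point (horizontal distance between brush_tip and strip_far below 0.01 m and value of joint bristles above 0.001 m and contact force between brush and terminal above 0.3 N), for 0.05 s.
At the end, for the whole second after the job is handed in: The brush stands released and still in the cup: bristle tip inside it less than 30 mm above its underside, handle up and leaning less than 0.7 rad; the cup upright (within 0.1 rad) and within 30 mm of where it began (horizontal distance between brush_tip and cup below 0.036 m and z of brush_tip in the frame of cup below 0.03 m and angle between brush's own z axis and vertical below 0.7 rad and z of brush_grip in the frame of cup above 0.09 m and linear speed of brush below 0.02 m/s and angle between cup's own z axis and vertical below 0.1 rad and distance of cup from where it was at the start of the episode below 0.03 m); the robot touches nothing.
It fails at once if the brush is pressed on the pot with more than 15 N (contact force between brush and pot above 15 N).
It fails at once if the brush is pressed on the terminal with more than 15 N (contact force between brush and terminal above 15 N).
It fails at once if the brush strikes the cup with more than 20 N (contact force between brush and cup above 20 N).
It fails at once if the cup is tipped over 0.5 rad (angle between cup's own z axis and vertical above 0.5 rad).
It fails at once if the bottle, bin or red pack is moved more than 30 mm (distance of any of bottle, bin, pack from where it was at the start of the episode above 0.03 m).
It also fails if it takes over 67 s, if anything falls off the work surface, if the arm or the gripper's body presses on something with over 40 N, if the wrist force passes 120 N, or if a joint passes its speed limit or range.

## Working session

There is one attempt and no reset: what is moved stays moved. The work goes in short steps, Python scripts to look and compute and a tool call to move; the robot and the scene stay as the last step left them, time stands still between calls to the robot, and variables do not carry over. Pictures are saved under pics/ and viewed, at most 10 in all, crops included, and the job is handed in when it is done.

Besides the shell and the picture viewer there is one more tool, called after "Request:" by a JSON object that holds its "api" and its "payload". apply_moves: Moves the arm, as the interface text tells. Its arguments: {"type":"object","properties":{"motion":{"type":"array","items":{"type":"object","properties":{"jaw":{"type":"number"},"xyz":{"type":"array","items":{"type":"number"}},"twist":{"type":"number"}}}},"grip_force":{"type":"number"}},"required":["motion"]}

```bash
ls; mkdir -p pics; cat > h.py <<'E'
import numpy as np, cv2, json
from workcell import sensors, camera, camera_params, bot
from scipy.spatial.transform import Rotation as R
def save(name,fn):
    img,d=camera(name); p=camera_params(name)
    np.savez('pics/'+fn+'.npz',img=img,d=d,mtx=p['mtx'],rvec=p['rvec'],tvec=p['tvec'])
    cv2.imwrite('pics/'+fn+'.png',img[:,:,::-1]); return img,d
def cloud(fn):
    z=np.load('pics/'+fn+'.npz'); d=z['d']; v,u=np.mgrid[:d.shape[0],:d.shape[1]]
    K=z['mtx']; pc=np.stack([(u-K[0,2])/K[0,0]*d,(v-K[1,2])/K[1,1]*d,d],-1)
    M=cv2.Rodrigues(z['rvec'])[0]; P=(pc-z['tvec'].reshape(3))@M
    P[d==0]=np.nan; return z['img'],P
E
python3 - <<'E'
from h import *
o=sensors.get_obs(); print(o, bot.tcp_to_tips)
save('top','top0'); save('scene','scene0')
E
```

```text
pics
{'time': 0.0, 'q': array([-7.48859157e+01,  5.01111777e+00,  1.00332994e+01,  9.50972792e+01,
       -7.59234547e-04,  9.00002518e+01]), 'qd': array([ 0.02475129, -0.0830827 , -0.04099841, -0.03112286, -0.03092947,
       -0.04325995]), 'joint_efforts': array([ 1.48746716e-03, -5.20401835e+01,  4.64788413e+01,  1.71105325e-02,
        2.27067871e-04,  4.96515895e-06]), 'ee_pos': array([ 0.1433532 , -0.53078541,  0.24757252]), 'tcp_rot': array([-1.79924902e+02,  7.59563940e-04,  1.51138334e+01]), 'wrist_force': array([0.37126286, 0.54095394, 1.28919145]), 'torque': array([ 0.01460956,  0.05073227, -0.01043505]), 'grasp_force': 0.0, 'opening': 0.0855549365341225} 0.017
```

View pics/top0.png

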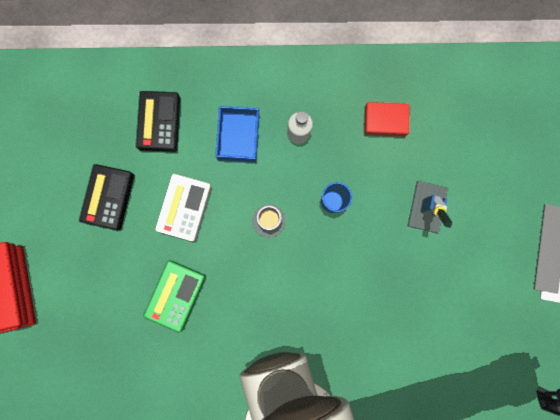

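View pics/scene0.png

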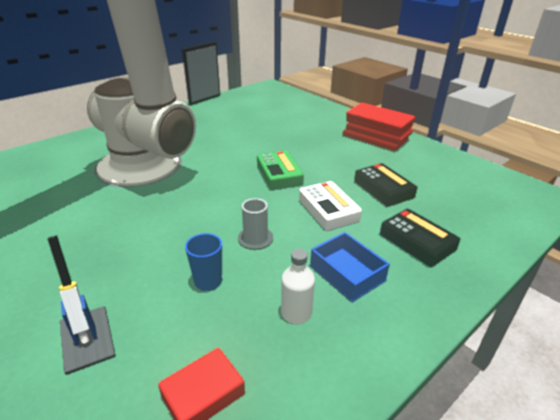

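The top picture shows the robot at the bottom. The brush and holder are at (435,208), the cup at (336,197), the pot at (269,220), the bottle at (300,128), the bin at (238,134) and the pack at (388,119). There are four terminals: white (183,208), black (158,121), black (107,197) and green (175,296). The white one fits the description, and its red patch is at about (166,234). I'll confirm it in a crop and measure.

```bash
python3 - <<'E'
from h import *
img,P=cloud('top0'); 
a=cv2.resize(img[165:250,140:225],(400,400),interpolation=cv2.INTER_CUBIC); b=cv2.resize(img[170:240,400:470],(400,400),interpolation=cv2.INTER_CUBIC)
cv2.imwrite('pics/crop0.png',np.hstack([a,b])[:,:,::-1])
def circ(P2):
    A=np.c_[2*P2,np.ones(len(P2))]; s=np.linalg.lstsq(A,(P2**2).sum(1),rcond=None)[0]; return s[:2],np.sqrt(s[2]+s[0]**2+s[1]**2)
for fn in ['top0','scene0']:
    im,P=cloud(fn); x,y,z=np.moveaxis(P,-1,0)
    I=im.astype(int); hsv=cv2.cvtColor(im,cv2.COLOR_RGB2HSV)
    print(fn,'bench z',np.nanmedian(z))
    if fn=='top0':
        for n,(u,v) in dict(cup=(336,197),pot=(269,220),brush=(440,210),term=(183,208),bottle=(300,128),pack=(388,119),bin=(238,134)).items(): print(n,P[v,u].round(3))
        c0=P[197,336,:2];p0=P[220,269,:2];b0=P[210,440,:2];t0=P[208,183,:2]
    near=lambda c,r: np.hypot(x-c[0],y-c[1])<r
    m=near(c0,.06)&(z>.09)&(z<.108); print('cup rim',m.sum(),P[m].mean(0).round(4),cv2.minEnclosingCircle(P[m][:,:2].astype(np.float32)))
    m=near(p0,.06)&(z>.088)&(z<.1); print('pot rim',m.sum(),P[m].mean(0).round(4),cv2.minEnclosingCircle(P[m][:,:2].astype(np.float32)))
    m=near(t0,.11)&(z>.03)&(z<.06); Q=P[m]; print('term',m.sum(),np.median(Q[:,2]),cv2.minAreaRect(Q[:,:2].astype(np.float32)))
    brass=m&(hsv[...,0]>18)&(hsv[...,0]<35)&(hsv[...,1]>100)&(hsv[...,2]>120); Q=P[brass]; print('strip',len(Q),np.median(Q[:,2]) ,cv2.minAreaRect(Q[:,:2].astype(np.float32)))
    red=m&((hsv[...,0]<8)|(hsv[...,0]>172))&(hsv[...,1]>140); print('red',red.sum(),P[red].mean(0))
    m=near(b0,.13)&(z>.125)&(z<.3); Q=P[m]; print('handle',len(Q),Q[:,2].min(),Q[:,2].max())
    Q=Q[Q[:,2]>.14]; c=np.median(Q,0); 
    for zz in np.arange(.12,.21,.01):
        k=m&(abs(z-zz)<.005); print(zz.round(2),k.sum(),P[k].mean(0).round(4) if k.any() else '')
    m=near(b0,.12)&(z>.004)&(z<.016); print('base',m.sum(),cv2.minAreaRect(P[m][:,:2].astype(np.float32)))
E
```

```text
top0 bench z -8.617084544639118e-05
cup [ 0.566 -0.125  0.006]
pot [0.507 0.047 0.039]
brush [ 0.516 -0.348  0.129]
term [0.541 0.259 0.04 ]
bottle [ 0.718 -0.029  0.115]
pack [ 0.759 -0.259  0.037]
bin [0.734 0.123 0.006]
cup rim 197 [ 0.5563 -0.1157  0.0986] ((0.5550077557563782, -0.1126917153596878), 0.036003101617097855)
pot rim 127 [0.5083 0.0488 0.0947] ((0.5084015130996704, 0.04968216270208359), 0.028852829709649086)
term 2425 0.039819964018193495 ((0.5433824062347412, 0.2616505026817322), (0.1007900983095169, 0.1501460075378418), 73.3690414428711)
strip 230 0.04257118608422156 ((0.5494336485862732, 0.2798233926296234), (0.015587994828820229, 0.09605634212493896), 73.77391052246094)
red 12 [0.49210407 0.29709937 0.04126778]
handle 154 0.12646660542326274 0.20018958866310244
0.12 0 
0.13 11 [ 0.513  -0.3454  0.1299]
0.14 18 [ 0.508  -0.3452  0.1385]
0.15 19 [ 0.503  -0.3435  0.1497]
0.16 15 [ 0.4966 -0.3415  0.1611]
0.17 19 [ 0.4944 -0.342   0.1697]
0.18 19 [ 0.488  -0.3396  0.1802]
0.19 47 [ 0.4803 -0.3407  0.1913]
0.2 6 [ 0.4797 -0.3428  0.1963]
base 1541 ((0.5166049599647522
[... 387 characters left out ...]
8390579223633), (0.10021976381540298, 0.15153907239437103), 73.16321563720703)
strip 89 0.04264701405372631 ((0.5475987792015076, 0.2789740264415741), (0.012304938398301601, 0.0986536368727684), 72.32955932617188)
red 4 [0.49327126 0.29787502 0.04190563]
handle 506 0.12515677067788522 0.1951631684751788
0.12 0 
0.13 67 [ 0.5135 -0.3504  0.1299]
0.14 73 [ 0.5091 -0.349   0.1401]
0.15 69 [ 0.5038 -0.347   0.1501]
0.16 71 [ 0.4994 -0.3464  0.1601]
0.17 71 [ 0.4948 -0.3455  0.1699]
0.18 72 [ 0.4903 -0.3438  0.1801]
0.19 82 [ 0.4848 -0.3428  0.19  ]
0.2 1 [ 0.484  -0.342   0.1952]
base 1982 ((0.5423910021781921, -0.33596035838127136), (0.12323880940675735, 0.12182720750570297), 76.03697967529297)
```

View pics/crop0.png

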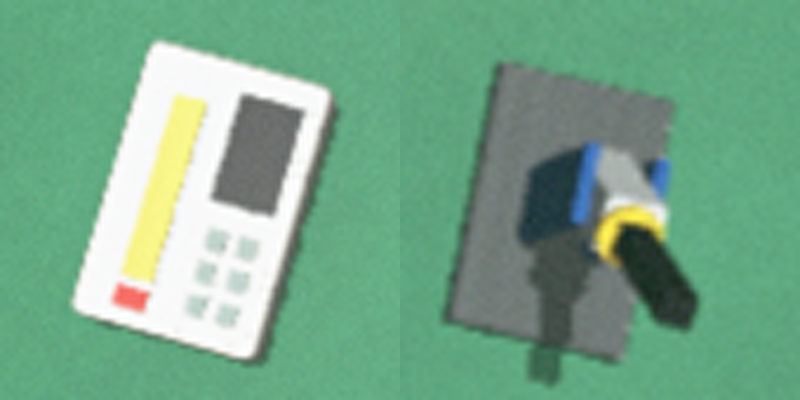

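The crop shows the white terminal with its red patch at the lower left (130,298 in the crop), outside the lower end of the strip. The brush handle leans towards the lower right. Next I'll fit the handle axis with a square-prism model.

```bash
cat >> h.py <<'E'
from scipy.optimize import least_squares
def fit(Q,z0,p0):  # axis point at height z0, lean, azimuth; 14 mm square prism
    def res(p):
        az,l=p[3],p[2]; X=np.array([p[0],p[1],z0])
        a=np.array([np.sin(l)*np.cos(az),np.sin(l)*np.sin(az),np.cos(l)])
        s=np.array([-np.sin(az),np.cos(az),0]); t=np.cross(s,a); D=Q-X
        return np.maximum(abs(D@s),abs(D@t))-.007
    return least_squares(res,p0,loss='soft_l1',f_scale=.001)
def toolshift(target,o=None):
    o=o or sensors.get_obs(); M=R.from_euler('xyz',o['tcp_rot'],degrees=True).as_matrix()
    return (M.T@(np.array(target)-o['ee_pos'])*1000).round(1)
E
python3 - <<'E'
from h import *
QQ=[]
for fn in ['top0','scene0']:
    im,P=cloud(fn); x,y,z=np.moveaxis(P,-1,0)
    m=(np.hypot(x-.5,y+.345)<.06)&(z>.132)&(z<.19)&(im.max(-1)<90); Q=P[m]; QQ.append(Q)
    r=fit(Q,.157,[.49,-.345,.45,2.88]); print(fn,len(Q),r.x.round(4),np.median(abs(r.fun)).round(5))
Q=np.vstack(QQ); r=fit(Q,.157,[.49,-.345,.45,2.88]); print(r.x.round(4),np.degrees(r.x[3]),np.median(abs(r.fun)))
p0=r.x
# mouth prediction
print('pot floor'); im,P=cloud('top0'); m=np.hypot(P[...,0]-.509,P[...,1]-.0495)<.015; print(np.nanmedian(P[m][:,2]),np.nanstd(P[m][:,2]),m.sum())
print('cup floor'); m=np.hypot(P[...,0]-.5552,P[...,1]+.1127)<.012; print(np.nanmedian(P[m][:,2]))
E
```

```text
top0 94 [ 0.5057 -0.3477  0.548   2.9691] 0.00224
scene0 350 [ 0.5087 -0.35    0.4513  2.9257] 0.00085
[ 0.509  -0.3487  0.4532  2.9986] 171.80834280305226 0.0009480573837787518
pot floor
0.039226136112098076 0.0024744799372202766 114
cup floor
0.004937429974528631
```

```bash
python3 - <<'E'
from h import *
for fn in ['top0','scene0']:
    zz=np.load('pics/'+fn+'.npz'); M=cv2.Rodrigues(zz['rvec'])[0]; print('cam',(-M.T@zz['tvec'].reshape(3)).round(3))
    im,P=cloud(fn); x,y,z=np.moveaxis(P,-1,0)
    m=(np.hypot(x-.5,y+.345)<.06)&(z>.132)&(z<.19)&(im.max(-1)<90); Q=P[m]
    for z0 in (.15,.17):
        k=abs(Q[:,2]-z0)<.005; q=Q[k]; q=q-(q[:,2:]-z0)*np.array([-.466,.125,1]); 
        ax=np.array([.966,-.259]); s=np.array([.259,.966]); print(z0,k.sum(),'along holder x', np.percentile(q[:,:2]@ax,[3,25,50,75,97]).round(4),'y',np.percentile(q[:,:2]@s,[3,25,50,75,97]).round(4))
    best=[]
    for dx in (.485,.49,.495,.5,.505,.51):
        r=fit(Q,.157,[dx,-.347,.45,2.88]); best.append((round(r.cost*1e6,2),r.x.round(4)))
    print(*best,sep='\n')
E
```

```text
cam [0.4   0.056 1.323]
0.15 18 along holder x [0.5667 0.5738 0.5772 0.5785 0.5791] y [-0.2114 -0.2028 -0.1992 -0.1987 -0.198 ]
0.17 17 along holder x [0.5582 0.5672 0.5685 0.5689 0.5704] y [-0.2106 -0.206  -0.2016 -0.1996 -0.1975]
(np.float64(30.04), array([ 0.4948, -0.3456,  0.4504,  2.9005]))
(np.float64(200.65), array([ 0.5081, -0.3441,  0.5134,  2.8997]))
(np.float64(30.04), array([ 0.4948, -0.3456,  0.4504,  2.9005]))
(np.float64(30.04), array([ 0.4948, -0.3456,  0.4504,  2.9005]))
(np.float64(30.04), array([ 0.4948, -0.3456,  0.4504,  2.9005]))
(np.float64(161.08), array([ 0.5085, -0.3437,  0.4731,  3.2939]))
cam [ 1.107 -0.407  0.616]
0.15 59 along holder x [0.5743 0.5763 0.5777 0.5782 0.5802] y [-0.211  -0.2076 -0.2047 -0.2013 -0.199 ]
0.17 61 along holder x [0.5658 0.5668 0.5677 0.5687 0.571 ] y [-0.2111 -0.2082 -0.2052 -0.2019 -0.1993]
(np.float64(159.39), array([ 0.494 , -0.346 ,  0.4519,  2.8621]))
(np.float64(187.19), array([ 0.5095, -0.3471,  0.4535,  2.8816]))
(np.float64(159.39), array([ 0.494 , -0.346 ,  0.4519,  2.8621]))
(np.float64(159.38), array([ 0.494 , -0.346 ,  0.4522,  2.8683]))
(np.float64(187.19), array([ 0.5094, -0.3472,  0.4535,  2.8814]))
(np.float64(187.19), array([ 0.5095, -0.3471,  0.4535,  2.8816]))
```

```bash
python3 - <<'E'
from h import *
print(toolshift([.4942,-.346,.250]))
E
```

```text
[386.9 -86.9  -2.2]
```

Request:
{"api": "apply_moves", "payload": {"motion": [{"xyz": [60, -13, 0], "twist": 0.13, "jaw": 1}, {"xyz": [120, -27, 0], "twist": 0.26, "jaw": 1}, {"xyz": [180, -40, 0], "twist": 0.39, "jaw": 1}, {"xyz": [240, -54, 0], "twist": 0.524, "jaw": 1}, {"xyz": [300, -67, 0], "twist": 0.524, "jaw": 1}]}}

```text
time: 0.72
ee_pos: [0.4171, -0.3868, 0.248]
tcp_rot: [-180.0, 0.0, -15.0]
wrist_force: [0.3, -1.2, 0.4]
opening: 0.0853
grasp_force: 0.0
```

```bash
python3 - <<'E'
from h import *
o=sensors.get_obs(); print(o['ee_pos'],o['tcp_rot'],toolshift([.4942,-.346,.250]))
E
```

```text
[ 0.41709241 -0.38678234  0.24804403] [-1.79998166e+02  1.49460557e-02 -1.50181203e+01] [ 63.9 -59.4  -2. ]
```

Request:
{"api": "apply_moves", "payload": {"motion": [{"xyz": [32, -30, 0]}, {"xyz": [64, -59, 0]}, {"xyz": [64, -59, 0]}, {"xyz": [64, -59, 0]}]}}

```text
validation failed for argument at $.mo...
```

```bash
python3 - <<'E'
from h import *
o=sensors.get_obs(); print(o['ee_pos'],o['tcp_rot'],o['wrist_force'],toolshift([.4942,-.346,.155]))
img,d=save('wrist','w1')
im,P=cloud('w1'); x,y,z=np.moveaxis(P,-1,0)
m=(np.hypot(x-.5,y+.345)<.06)&(z>.13)&(z<.205); Q=P[m]; print(len(Q))
zt=z; k=m&(z>.183); print('top end',k.sum(),P[k].mean(0).round(4))
for dx in (.485,.495,.5):
    r=fit(P[m&(z<.188)&(im.max(-1)<90)],.157,[dx,-.346,.45,2.88]); print(r.cost*1e6,r.x.round(4))
E
```

```text
[ 0.41709241 -0.38678234  0.24804403] [-1.79998166e+02  1.49460557e-02 -1.50181203e+01] [ 0.29941705 -1.24275996  0.39166771] [ 63.9 -59.4  93. ]
1987
top end 773 [ 0.4849 -0.3391  0.191 ]
50.66334779638859 [ 0.4981 -0.3412  0.4514  2.8996]
50.66334779631553 [ 0.4981 -0.3412  0.4514  2.8996]
50.66334779631553 [ 0.4981 -0.3412  0.4514  2.8996]
```

View pics/w1.png

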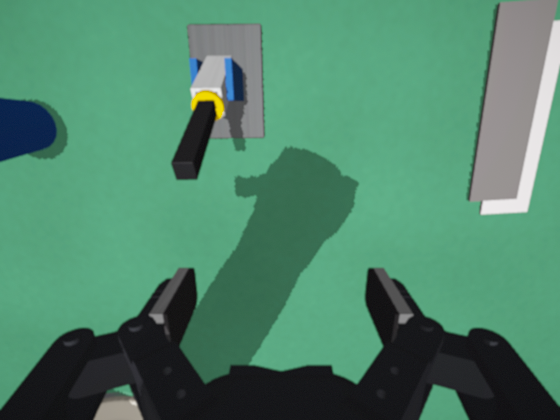

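The wrist picture shows the holder at (225,80) and the handle end at (185,165), with no obstruction. The refused call needed the jaw in every row.

Request:
{"api": "apply_moves", "payload": {"motion": [{"xyz": [32, -30, 0], "twist": 0, "jaw": 1}, {"xyz": [66, -60, 0], "twist": 0, "jaw": 1}, {"xyz": [66, -60, 0], "twist": 0, "jaw": 1}, {"xyz": [66, -60, 0], "twist": 0, "jaw": 1}]}}

```text
time: 1.27
ee_pos: [0.4944, -0.3471, 0.2478]
tcp_rot: [-180.0, 0.1, -14.9]
wrist_force: [-0.2, 0.0, 0.4]
opening: 0.0854
grasp_force: 0.0
```

```bash
python3 - <<'E'
from h import *
o=sensors.get_obs(); print(o['ee_pos'],o['tcp_rot'],o['wrist_force'])
img,d=save('wrist','w2')
im,P=cloud('w2'); x,y,z=np.moveaxis(P,-1,0)
m=(np.hypot(x-.5,y+.345)<.06)&(z>.13)&(z<.188)&(im.max(-1)<90); print(m.sum())
for dx in (.485,.5):
    r=fit(P[m],.157,[dx,-.346,.45,2.88]); print(r.cost*1e6,r.x.round(4))
print(toolshift([*r.x[:2],.155],o))
E
```

```text
[ 0.49444966 -0.34708489  0.24784153] [-1.79992979e+02  5.98035924e-02 -1.48832581e+01] [-0.23770489  0.04620159  0.38822537]
1081
100.5137761930737 [ 0.4931 -0.3456  0.4509  2.8865]
100.31078069524726 [ 0.4932 -0.3454  0.4507  2.8957]
[-1.6 -1.3 92.8]
```

Request:
{"api": "apply_moves", "payload": {"motion": [{"xyz": [-1, -1, 40], "twist": 0, "jaw": 1}, {"xyz": [-1, -1, 80], "twist": 0, "jaw": 1}, {"xyz": [-1, -1, 93], "twist": 0, "jaw": 1}, {"xyz": [-1, -1, 93], "twist": 0, "jaw": 1}, {"xyz": [-1, -1, 93], "twist": 0, "jaw": 0.0}], "grip_force": 80}}

```text
time: 1.95
ee_pos: [0.4944, -0.3465, 0.1573]
tcp_rot: [179.9, -0.1, -14.9]
wrist_force: [-0.7, -1.1, 1.0]
opening: 0.0696
grasp_force: 0.0
```

Request:
{"api": "apply_moves", "payload": {"motion": [{"xyz": [0, 0, 0], "twist": 0, "jaw": -1}, {"xyz": [0, 0, 0], "twist": 0, "jaw": -1}, {"xyz": [0, 0, 0], "twist": 0, "jaw": -1}, {"xyz": [0, 0, 0], "twist": 0, "jaw": -1}], "grip_force": 80}}

```text
time: 2.45
ee_pos: [0.4942, -0.3458, 0.1557]
tcp_rot: [180.0, -0.0, -14.9]
wrist_force: [-2.1, 0.4, 3.4]
opening: 0.0127
grasp_force: 77.9
```

Request:
{"api": "apply_moves", "payload": {"motion": [{"xyz": [-4.4, 0, -9], "twist": 0, "jaw": -1}, {"xyz": [-13, 0, -27], "twist": 0, "jaw": -1}, {"xyz": [-22, 0, -45], "twist": 0, "jaw": -1}, {"xyz": [-35, 0, -72], "twist": 0, "jaw": -1}, {"xyz": [-48, 0, -99], "twist": 0, "jaw": -1}]}}

```text
time: 3.08
ee_pos: [0.4465, -0.3331, 0.2559]
tcp_rot: [180.0, 0.0, -14.9]
wrist_force: [0.4, -1.5, -1.2]
opening: 0.013
grasp_force: 78.0
```

Request:
{"api": "apply_moves", "payload": {"motion": [{"xyz": [-10, 0, -20], "twist": 0, "jaw": -1}, {"xyz": [-15, 0, -30], "twist": 0, "jaw": -1}, {"xyz": [-15, 0, -30], "twist": 0, "jaw": -1}, {"xyz": [-15, 0, -30], "twist": 0, "jaw": -1}]}}

```text
time: 3.58
ee_pos: [0.4331, -0.3296, 0.2834]
tcp_rot: [-180.0, 0.1, -14.9]
wrist_force: [-0.0, 0.1, 0.0]
opening: 0.0126
grasp_force: 78.0
```

```bash
python3 - <<'E'
from h import *
o=sensors.get_obs(); print(o['ee_pos'],o['tcp_rot'],o['wrist_force'],o['torque'],o['opening'])
save('wrist','w3'); save('scene','s3')
a=cv2.imread('pics/w3.png'); b=cv2.imread('pics/s3.png')
cv2.imwrite('pics/c3.png',cv2.resize(np.hstack([a,b]),(800,300)))
E
```

```text
[ 0.43314987 -0.3295948   0.28335151] [-1.79972479e+02  7.19846784e-02 -1.49094346e+01] [-0.00526236  0.05191402  0.01210187] [ 0.00875399  0.02659011 -0.01467806] 0.012562989601320365
```

View pics/c3.png

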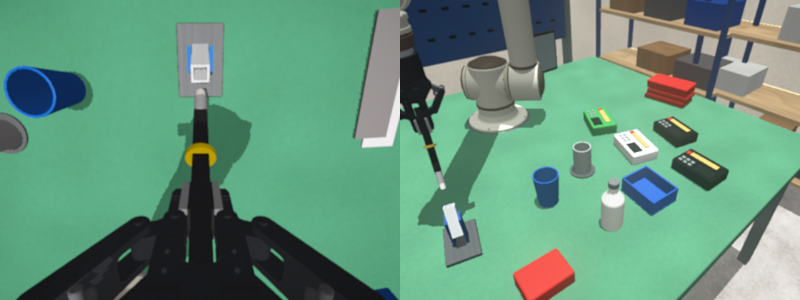

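The left half shows the brush firmly held with its tip at (200,93), clear of the sleeve. The right half shows the same from the scene camera, with the tip at (443,185). Now I'll measure the tip relative to the TCP.

```bash
python3 - <<'E'
from h import *
o=sensors.get_obs(); M=R.from_euler('xyz',o['tcp_rot'],degrees=True).as_matrix()
print(camera_params('wrist')['tvec'])
for fn in ['w3','s3']:
    im,P=cloud(fn); T=(P-o['ee_pos'])@M*1000
    tx,ty,tz=np.moveaxis(T,-1,0)
    L=(tx*np.sin(.45)+(tz+2)*np.cos(.45)); r=tx*np.cos(.45)-(tz+2)*np.sin(.45)
    m=(abs(r)<25)&(abs(ty)<25)&(L>35)&(L<165)
    print(fn,m.sum(),'Lmax',np.percentile(L[m],[98,99,99.7,100]).round(1))
    for a in range(40,160,10):
        k=m&(abs(L-a)<5); 
        if k.sum()>3: print(a,k.sum(),'r',np.percentile(r[k],[3,50,97]).round(1),'ty',np.percentile(ty[k],[3,50,97]).round(1),im[k].mean(0).round())
E
```

```text
[-0.20719157  0.41921173  0.58142197]
w3 2480 Lmax [143.7 146.6 148.3 149.8]
40 633 r [-7.7  5.4 10.5] ty [-11.2  -0.   11.3] [117. 100.  10.]
50 409 r [-7.3  7.8 11.8] ty [-12.   -0.   11.8] [157. 134.   5.]
60 227 r [4.7 5.6 6.4] ty [-6.8 -0.1  6.7] [29. 32. 28.]
70 218 r [4.8 5.7 6.4] ty [-6.5 -0.1  6.4] [25. 27. 27.]
80 196 r [4.9 5.6 6.3] ty [-6.8 -0.1  6.5] [26. 29. 29.]
90 182 r [4.7 5.6 6.4] ty [-6.4 -0.1  6.7] [33. 37. 36.]
100 151 r [4.9 5.7 6.4] ty [-6.6 -0.2  6.2] [36. 40. 39.]
110 114 r [2.8 5.3 6.2] ty [-6.1 -0.2  5.8] [128. 127. 128.]
120 127 r [1.  4.8 6.1] ty [-6.4 -0.2  6. ] [140. 139. 140.]
130 114 r [1.2 4.7 6.2] ty [-6.6 -0.2  6.1] [142. 141. 141.]
140 72 r [-0.5  4.1  5.2] ty [-5.2 -0.2  5.5] [183. 179. 173.]
150 37 r [-1.   3.7  4.8] ty [-6.1 -1.1  5.6] [175. 172. 167.]
s3 770 Lmax [148.2 149.5 150.6 151.4]
40 72 r [-0.6  6.5  8.4] ty [-6.6 -0.3  7. ] [39. 50. 43.]
50 100 r [-1.8  8.1 13.1] ty [-11.7  -0.8  11.6] [127. 120.  62.]
60 69 r [-2.9  6.1  8.8] ty [-6.7 -0.4  6.7] [37. 50. 44.]
70 67 r [-2.5  6.3  8.3] ty [-6.6 -0.6  6.6] [37. 49. 43.]
80 68 r [-1.7  6.2  8.6] ty [-6.6 -0.7  6.8] [36. 49. 43.]
90 68 r [-2.4  6.4  8. ] ty [-6.8 -0.8  6.6] [42. 54. 48.]
100 67 r [-0.7  6.1  8.7] ty [-6.9 -0.2  6.7] [43. 56. 50.]
110 61 r [1.2 5.7 7.8] ty [-6.7 -0.1  6.3] [106. 117. 113.]
120 58 r [1.1 5.2 7.9] ty [-6.3 -0.6  6. ] [153. 161. 159.]
130 58 r [0.9 5.1 7.6] ty [-6.5 -0.3  6.5] [152. 159. 158.]
140 51 r [-1.1  4.5  7.3] ty [-5.8 -0.3  5.8] [198. 204. 196.]
150 31 r [-1.1  3.6  6.3] ty [-5.5 -1.   5.3] [209. 213. 204.]
```

```bash
python3 - <<'E'
from h import *
print(toolshift([.4614,.0622,.275]))
E
```

```text
[ -73.5 -385.8    8.6]
```

Request:
{"api": "apply_moves", "payload": {"motion": [{"xyz": [-8, -40, 0], "twist": 0, "jaw": -1}, {"xyz": [-18, -95, 0], "twist": 0, "jaw": -1}, {"xyz": [-29, -150, 0], "twist": 0, "jaw": -1}, {"xyz": [-39, -205, 0], "twist": 0, "jaw": -1}, {"xyz": [-49, -260, 0], "twist": 0, "jaw": -1}]}}

```text
time: 4.3
ee_pos: [0.446, -0.0925, 0.2838]
tcp_rot: [-178.7, 0.1, -12.4]
wrist_force: [0.3, -1.0, -0.9]
opening: 0.0127
grasp_force: 78.1
```

Request:
{"api": "apply_moves", "payload": {"motion": [{"xyz": [-10, -55, 0], "twist": 0, "jaw": -1}, {"xyz": [-19, -100, 0], "twist": 0, "jaw": -1}, {"xyz": [-24, -126, 8], "twist": 0, "jaw": -1}, {"xyz": [-24, -126, 8], "twist": 0, "jaw": -1}, {"xyz": [-24, -126, 8], "twist": 0, "jaw": -1}]}}

```text
time: 4.92
ee_pos: [0.4386, -0.0473, 0.2789]
tcp_rot: [-176.1, 0.1, -8.4]
wrist_force: [0.4, 0.6, -0.6]
opening: 0.0127
grasp_force: 78.1
```

```bash
python3 - <<'E'
from h import *
o=sensors.get_obs(); print(o['ee_pos'],o['tcp_rot'],o['wrist_force'],o['torque'],toolshift([.4614,.0622,.2135],o))
save('wrist','w4'); im,P=cloud('w4'); x,y,z=np.moveaxis(P,-1,0)
m=(np.hypot(x-.509,y-.0495)<.05)&(z>.091)&(z<.099); q=P[m][:,:2].astype(np.float32); print(m.sum(),cv2.minEnclosingCircle(q))
save('scene','s4');save('top','t4')
M=R.from_euler('xyz',o['tcp_rot'],degrees=True).as_matrix()
print('tip est',o['ee_pos']+M@np.array([.0643,-.0002,.1335]))
for f in ('w4','s4','t4'):
    im,P=cloud(f); T=(P-o['ee_pos'])@M*1000; tx,ty,tz=np.moveaxis(T,-1,0)
    L=(tx*np.sin(.45)+(tz+2)*np.cos(.45)); r=tx*np.cos(.45)-(tz+2)*np.sin(.45)
    k=(abs(r)<12)&(abs(ty)<12)&(L>140)&(L<156)
    if k.sum(): print(f,k.sum(),np.median(r[k]),np.median(ty[k]),L[k].max())
E
```

```text
[ 0.43855427 -0.04727128  0.2788796 ] [-1.76126847e+02  1.45806905e-01 -8.44770446e+00] [ 0.35558382  0.57326894 -0.59091785] [-0.07611168  0.0132607  -0.06721971] [   6.7 -107.    72.8]
763 ((0.5075777173042297, 0.05014418438076973), 0.029021428897976875)
tip est [ 0.50317525 -0.04755039  0.14553481]
w4 83 3.7947580315724068 -0.5429147431987279 149.96453516356712
s4 32 3.742645887222796 1.665610580973698 150.2908336740841
t4 6 4.191861033893989 -2.7916621040234 150.79588386896606
```

```bash
python3 - <<'E'
from h import *
o=sensors.get_obs(); print(o['time'],o['q'],o['qd'],o['ee_pos'],o['tcp_rot'])
E
```

```text
5.075 [-8.49755097e+00 -8.93738004e+00 -4.75728789e-02  9.90221493e+01
  3.87773646e+00  1.79942102e+02] [ 0.11496778 -0.12928235  0.09155972  0.06276381 -0.08248271 -0.0199783 ] [ 0.43861307 -0.04720662  0.27915301] [-1.76122132e+02  1.28426575e-01 -8.43978498e+00]
```

Request:
{"api": "apply_moves", "payload": {"motion": [{"xyz": [0, 0, 0], "twist": -0.18, "jaw": -1}, {"xyz": [0, 0, 0], "twist": -0.36, "jaw": -1}, {"xyz": [0, 0, 0], "twist": -0.54, "jaw": -1}, {"xyz": [0, 0, 0], "twist": -0.6, "jaw": -1}, {"xyz": [0, 0, 0], "twist": -0.6, "jaw": -1}]}}

```text
time: 5.7
ee_pos: [0.4386, -0.0471, 0.2793]
tcp_rot: [-176.7, -2.1, 25.9]
wrist_force: [0.7, 1.2, 0.0]
opening: 0.0128
grasp_force: 78.1
```

```bash
python3 - <<'E'
from h import *
o=sensors.get_obs(); print(o['time'],o['q'],o['ee_pos'],o['tcp_rot'],o['wrist_force'])
E
```

```text
5.7 [-8.48481187e+00 -8.94585297e+00 -4.15088345e-02  9.90227175e+01
  3.87959878e+00  1.45595790e+02] [ 0.43863432 -0.04710192  0.27927235] [-176.73066569   -2.09320027   25.85564656] [0.68861102 1.23928834 0.02493318]
```

```bash
cat >> h.py <<'E'
TIP=np.array([.0643,-.0002,.1335]); AX=np.array([-np.sin(.45),0,-np.cos(.45)])
def rot(o): return R.from_euler('xyz',o['tcp_rot'],degrees=True).as_matrix()
E
python3 - <<'E'
from h import *
o=sensors.get_obs(); M0=rot(o); print('tool z',M0[:,2])
for t in np.arange(0,-6.0,-.3):
    M=M0@R.from_euler('z',t).as_matrix(); a=M@AX; print(round(t,2),'j6',round(o['q'][5]+np.degrees(t)),'lean',np.arccos(a[2]).round(3),'az',np.degrees(np.arctan2(a[1],a[0])).round(0),'tip',(M@TIP).round(4))
E
```

```text
tool z [ 0.00794434  0.06722364 -0.9977063 ]
0.0 j6 146 lean 0.49 az -148.0 tip [ 0.0588  0.0372 -0.1308]
-0.3 j6 128 lean 0.504 az -132.0 tip [ 0.0479  0.0529 -0.1299]
-0.6 j6 111 lean 0.513 az -117.0 tip [ 0.0327  0.0648 -0.1292]
-0.9 j6 94 lean 0.517 az -102.0 tip [ 0.0148  0.0716 -0.1289]
-1.2 j6 77 lean 0.517 az -87.0 tip [-0.0044  0.0729 -0.1289]
-1.5 j6 60 lean 0.51 az -72.0 tip [-0.0231  0.0684 -0.1294]
-1.8 j6 42 lean 0.499 az -56.0 tip [-0.0396  0.0587 -0.1302]
-2.1 j6 25 lean 0.484 az -40.0 tip [-0.0525  0.0445 -0.1312]
-2.4 j6 8 lean 0.466 az -24.0 tip [-0.0606  0.0271 -0.1325]
-2.7 j6 -9 lean 0.446 az -7.0 tip [-0.0632  0.0081 -0.1338]
-3.0 j6 -26 lean 0.426 az 10.0 tip [-0.0601 -0.0108 -0.135 ]
-3.3 j6 -43 lean 0.408 az 28.0 tip [-0.0515 -0.028  -0.1361]
-3.6 j6 -61 lean 0.393 az 47.0 tip [-0.0382 -0.0418 -0.1369]
-3.9 j6 -78 lean 0.385 az 67.0 tip [-0.0214 -0.0511 -0.1374]
-4.2 j6 -95 lean 0.382 az 87.0 tip [-0.0026 -0.0551 -0.1375]
-4.5 j6 -112 lean 0.387 az 107.0 tip [ 0.0166 -0.0533 -0.1373]
-4.8 j6 -129 lean 0.398 az 127.0 tip [ 0.0343 -0.046  -0.1366]
-5.1 j6 -147 lean 0.414 az 145.0 tip [ 0.0491 -0.0337 -0.1357]
-5.4 j6 -164 lean 0.434 az 163.0 tip [ 0.0596 -0.0177 -0.1345]
-5.7 j6 -181 lean 0.454 az -180.0 tip [ 0.0648  0.0008 -0.1332]
```

Request:
{"api": "apply_moves", "payload": {"motion": [{"xyz": [0, 0, 0], "twist": -0.18, "jaw": -1}, {"xyz": [0, 0, 0], "twist": -0.36, "jaw": -1}, {"xyz": [0, 0, 0], "twist": -0.54, "jaw": -1}, {"xyz": [0, 0, 0], "twist": -0.72, "jaw": -1}, {"xyz": [0, 0, 0], "twist": -0.9, "jaw": -1}]}}

```text
time: 6.32
ee_pos: [0.4386, -0.0471, 0.2793]
tcp_rot: [-179.6, -3.9, 77.7]
wrist_force: [0.6, -0.2, -0.0]
opening: 0.013
grasp_force: 78.1
```

Request:
{"api": "apply_moves", "payload": {"motion": [{"xyz": [0, 0, 0], "twist": -0.18, "jaw": -1}, {"xyz": [0, 0, 0], "twist": -0.36, "jaw": -1}, {"xyz": [0, 0, 0], "twist": -0.54, "jaw": -1}, {"xyz": [0, 0, 0], "twist": -0.72, "jaw": -1}, {"xyz": [0, 0, 0], "twist": -0.9, "jaw": -1}]}}

```text
time: 6.95
ee_pos: [0.4386, -0.047, 0.2793]
tcp_rot: [177.2, -2.7, 129.4]
wrist_force: [0.1, 0.6, -1.4]
opening: 0.0129
grasp_force: 78.1
```

Request:
{"api": "apply_moves", "payload": {"motion": [{"xyz": [0, 0, 0], "twist": -0.18, "jaw": -1}, {"xyz": [0, 0, 0], "twist": -0.36, "jaw": -1}, {"xyz": [0, 0, 0], "twist": -0.54, "jaw": -1}, {"xyz": [0, 0, 0], "twist": -0.72, "jaw": -1}, {"xyz": [0, 0, 0], "twist": -0.9, "jaw": -1}]}}

```text
time: 7.58
ee_pos: [0.4386, -0.047, 0.2793]
tcp_rot: [176.2, 0.5, -179.1]
wrist_force: [0.6, 0.1, -1.0]
opening: 0.013
grasp_force: 78.1
```

Request:
{"api": "apply_moves", "payload": {"motion": [{"xyz": [0, 0, 0], "twist": -0.18, "jaw": -1}, {"xyz": [0, 0, 0], "twist": -0.36, "jaw": -1}, {"xyz": [0, 0, 0], "twist": -0.54, "jaw": -1}, {"xyz": [0, 0, 0], "twist": -0.72, "jaw": -1}, {"xyz": [0, 0, 0], "twist": -0.9, "jaw": -1}]}}

```text
time: 8.2
ee_pos: [0.4386, -0.047, 0.2793]
tcp_rot: [178.0, 3.3, -127.6]
wrist_force: [0.2, 0.1, -1.0]
opening: 0.013
grasp_force: 78.1
```

Request:
{"api": "apply_moves", "payload": {"motion": [{"xyz": [0, 0, 0], "twist": -0.18, "jaw": -1}, {"xyz": [0, 0, 0], "twist": -0.36, "jaw": -1}, {"xyz": [0, 0, 0], "twist": -0.54, "jaw": -1}, {"xyz": [0, 0, 0], "twist": -0.72, "jaw": -1}, {"xyz": [0, 0, 0], "twist": -0.9, "jaw": -1}]}}

```text
time: 8.82
ee_pos: [0.4386, -0.047, 0.2793]
tcp_rot: [-178.6, 3.6, -75.9]
wrist_force: [-0.7, -0.5, -0.4]
opening: 0.013
grasp_force: 78.1
```

```bash
python3 - <<'E'
from h import *
o=sensors.get_obs(); M=rot(o); a=M@AX; lean=np.arccos(a[2])
print(o['time'],o['q'],o['ee_pos'],o['tcp_rot'],o['wrist_force']); print('lean',lean,np.degrees(np.arctan2(a[1],a[0])),'tip',o['ee_pos']+M@TIP)
pot=np.array([.5085,.0497]); h=a[:2]/np.hypot(*a[:2])
tip=np.r_[pot-h*.012,.125]; print('tip target',tip,'shift',toolshift(tip-M@TIP,o),'down100 in tool',(M.T@[0,0,-100]).round(1))
E
```

```text
8.825 [-8.47791535e+00 -8.95225788e+00 -4.57392159e-02  9.90244249e+01
  3.88221821e+00 -1.12499387e+02] [ 0.43859488 -0.04703004  0.27928511] [-178.62154838    3.63151693  -75.93882274] [-0.73001165 -0.52970772 -0.38616184]
lean 0.3873071950654818 107.34896149510365 tip [ 0.45544118 -0.10024954  0.1420238 ]
tip target [0.51207829 0.03824592 0.125     ] shift [-119.3  -88.    26.8] down100 in tool [ 6.3  2.4 99.8]
```

Request:
{"api": "apply_moves", "payload": {"motion": [{"xyz": [-30, -22, 0], "twist": 0, "jaw": -1}, {"xyz": [-70, -52, 5], "twist": 0, "jaw": -1}, {"xyz": [-105, -78, 20], "twist": 0, "jaw": -1}, {"xyz": [-119, -88, 27], "twist": 0, "jaw": -1}, {"xyz": [-119, -88, 27], "twist": 0, "jaw": -1}]}}

```text
time: 9.45
ee_pos: [0.4957, 0.0916, 0.2613]
tcp_rot: [-178.7, 3.6, -76.1]
wrist_force: [-0.8, -0.1, 0.6]
opening: 0.0129
grasp_force: 78.1
```

```bash
cat >> h.py <<'E'
def avg(n=10):
    F=[]
    for _ in range(n): F.append(np.r_[sensors.get_obs()['wrist_force'],sensors.get_obs()['torque']]); camera('top')
    return np.mean(F,0).round(3),(np.std(F,0)/n**.5).round(3)
E
python3 - <<'E'
from h import *
save('scene','s5'); save('top','t5'); save('wrist','w5')
o=sensors.get_obs(); M=rot(o); a=M@AX; tip=o['ee_pos']+M@TIP
print(o['time'],o['q'].round(1),o['ee_pos'],o['tcp_rot'],'tip',tip)
b=np.cross(M[:,1],a)
for f in ('s5','t5','w5'):
    im,P=cloud(f); D=(P-tip)*1000; L=D@a; r=D@b; s=D@M[:,1]
    for l0,l1 in ((-4,8),(0,12),(16,40),(45,95)):
        k=(abs(r)<14)&(abs(s)<14)&(L>l0)&(L<l1)&(P[...,2]>.1)
        if k.sum()>3: print(f,(l0,l1),k.sum(),'r',np.percentile(r[k],[3,50,97]).round(1),'s',np.percentile(s[k],[3,50,97]).round(1),'Lmin',L[k].min().round(1))
im,P=cloud('w5'); x,y,z=np.moveaxis(P,-1,0); m=(np.hypot(x-.509,y-.0495)<.05)&(z>.091)&(z<.099); print(m.sum(),cv2.minEnclosingCircle(P[m][:,:2].astype(np.float32)))
a=cv2.imread('pics/w5.png'); b=cv2.imread('pics/s5.png')
cv2.imwrite('pics/c5.png',cv2.resize(np.hstack([a,b]),(800,300)))
print(avg(10))
E
```

```text
9.6 [  8.3  -2.1   4.4  95.4   3.7 -95.4] [0.49562476 0.09021318 0.26248664] [-178.61656013    3.62426915  -76.23081657] tip [0.51221505 0.0368944  0.12523268]
s5 (-4, 8) 22 r [-5.1 -3.2  1.7] s [-6.7 -4.1  2.5] Lmin -1.9
s5 (0, 12) 30 r [-5.4 -3.1  1.2] s [-7.8 -4.   2.9] Lmin 0.6
s5 (16, 40) 71 r [-7.4 -3.8  3.4] s [-8.9 -4.6  3.6] Lmin 16.1
s5 (45, 95) 201 r [-7.9 -4.8  6.1] s [-8.7 -5.2  5.5] Lmin 45.0
w5 (-4, 8) 67 r [-6.5 -5.3 -0.7] s [-5.5  0.3  6.1] Lmin 0.3
w5 (0, 12) 95 r [-6.6 -5.4 -0.8] s [-5.5  0.3  6.1] Lmin 0.3
w5 (16, 40) 290 r [-7.7 -6.5 -3. ] s [-5.9  0.3  6.6] Lmin 16.1
w5 (45, 95) 977 r [-8.  -7.2 -6.4] s [-6.   0.4  7.1] Lmin 45.2
717 ((0.507402241230011, 0.049460817128419876), 0.028894226998090744)
(array([ 0.111, -0.022, -0.702, -0.036,  0.009,  0.005]), array([0.106, 0.243, 0.137, 0.012, 0.009, 0.012]))
```

View pics/c5.png

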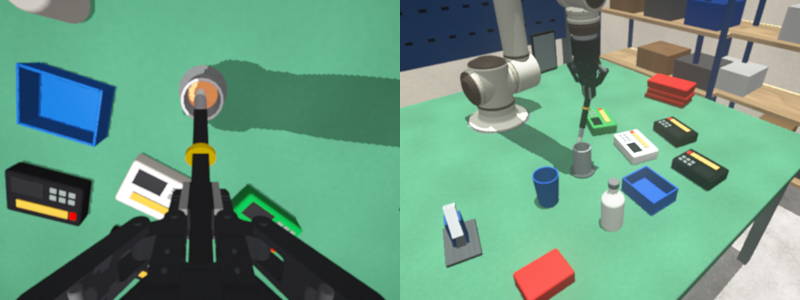

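The left half shows the brush tip (200,95) over the pot mouth, with copper visible inside it. I'll lower it to about 8 mm above the disc height the camera gave (z≈0.039), then feel.

Request:
{"api": "apply_moves", "payload": {"motion": [{"xyz": [1, 0.4, 20], "twist": 0, "jaw": -1}, {"xyz": [2.5, 1, 40], "twist": 0, "jaw": -1}, {"xyz": [3.8, 1.4, 60], "twist": 0, "jaw": -1}, {"xyz": [4.6, 1.8, 73], "twist": 0, "jaw": -1}, {"xyz": [4.8, 1.8, 76], "twist": 0, "jaw": -1}]}}

```text
time: 10.72
ee_pos: [0.4955, 0.0912, 0.1852]
tcp_rot: [-178.7, 3.6, -76.2]
wrist_force: [-0.3, -0.1, -0.8]
opening: 0.0128
grasp_force: 78.2
```

Request:
{"api": "apply_moves", "payload": {"motion": [{"xyz": [0, 0, 0], "twist": 0, "jaw": -1}, {"xyz": [0, 0, 0], "twist": 0, "jaw": -1}]}}

```text
time: 10.98
ee_pos: [0.4961, 0.0913, 0.1865]
tcp_rot: [-178.6, 3.6, -76.2]
wrist_force: [-0.1, 0.3, 0.2]
opening: 0.013
grasp_force: 78.2
```

```bash
python3 - <<'E'
from h import *
f=avg(8); o=sensors.get_obs(); print(o['time'],'tip',o['ee_pos']+rot(o)@TIP,*f)
E
```

```text
11.375 tip [0.51242774 0.03791883 0.04856939] [ 0.052  0.048 -0.079 -0.051  0.012 -0.006] [0.107 0.101 0.167 0.01  0.007 0.01 ]
```

Request:
{"api": "apply_moves", "payload": {"motion": [{"xyz": [0.1, 0, 2], "twist": 0, "jaw": -1}, {"xyz": [0.3, 0.1, 4], "twist": 0, "jaw": -1}, {"xyz": [0.3, 0.1, 4], "twist": 0, "jaw": -1}]}}

```text
time: 11.75
ee_pos: [0.4957, 0.0911, 0.1815]
tcp_rot: [-178.7, 3.6, -76.2]
wrist_force: [-0.1, 0.4, -1.7]
opening: 0.0128
grasp_force: 78.2
```

```bash
python3 - <<'E'
from h import *
f=avg(12); o=sensors.get_obs(); print(o['time'],'tip',o['ee_pos']+rot(o)@TIP,*f)
E
```

```text
12.35 tip [0.51238509 0.03788134 0.04449828] [-0.068  0.054 -0.667 -0.061  0.007 -0.002] [0.145 0.18  0.142 0.012 0.009 0.006]
```

Request:
{"api": "apply_moves", "payload": {"motion": [{"xyz": [0.2, 0.1, 3], "twist": 0, "jaw": -1}, {"xyz": [0.3, 0.1, 5.5], "twist": 0, "jaw": -1}, {"xyz": [0.3, 0.1, 5.5], "twist": 0, "jaw": -1}]}}

```text
time: 12.72
ee_pos: [0.4959, 0.0911, 0.1762]
tcp_rot: [-178.6, 3.6, -76.2]
wrist_force: [0.7, -1.7, 1.6]
opening: 0.0128
grasp_force: 78.4
```

```bash
python3 - <<'E'
from h import *
f=avg(12); o=sensors.get_obs(); print(o['time'],'tip',o['ee_pos']+rot(o)@TIP,*f)
E
```

```text
13.325 tip [0.51244859 0.03789167 0.03900911] [ 0.367 -1.102  1.358 -0.489 -0.147 -0.008] [0.126 0.15  0.186 0.01  0.011 0.009]
```

That is clear contact: about +2 N vertically and 1.5 N axially (≈3.5 mm of compression), held for more than 0.6 s at the expected disc height. Next I'll lift out.

Request:
{"api": "apply_moves", "payload": {"motion": [{"xyz": [-0.6, -0.2, -10], "twist": 0, "jaw": -1}, {"xyz": [-2, -0.7, -30], "twist": 0, "jaw": -1}, {"xyz": [-3.5, -1.3, -55], "twist": 0, "jaw": -1}, {"xyz": [-5, -2, -80], "twist": 0, "jaw": -1}, {"xyz": [-6, -2.3, -95], "twist": 0, "jaw": -1}]}}

```text
time: 13.95
ee_pos: [0.496, 0.0914, 0.2731]
tcp_rot: [-178.6, 3.7, -76.1]
wrist_force: [0.7, -0.1, -0.3]
opening: 0.0128
grasp_force: 78.3
```

```bash
python3 - <<'E'
from h import *
o=sensors.get_obs(); M=rot(o); print(o['q'].round(1),o['ee_pos'],'tip',o['ee_pos']+M@TIP)
d=np.array([np.cos(np.radians(-16.6)),np.sin(np.radians(-16.6))]); mid=np.array([.5492,.2802])
st=mid-.038*d; print('start',st,'shift',toolshift(np.r_[st,.075]-M@TIP,o),'stroke76',(M.T@np.r_[.076*d,0]*1000).round(2),'down',(M.T@[0,0,-1]).round(3))
E
```

```text
[  8.4  -1.8   5.9  96.6   3.8 -95.3] [0.49599399 0.09136751 0.27306275] tip [0.51274759 0.03817887 0.13577813]
start [0.51278374 0.29105616] shift [-241.1  -58.7   77.8] stroke76 [ 38.44 -65.56  -0.82] down [0.064 0.025 0.998]
```

Request:
{"api": "apply_moves", "payload": {"motion": [{"xyz": [-40, -10, 2.8], "twist": 0, "jaw": -1}, {"xyz": [-90, -22, 6.2], "twist": 0, "jaw": -1}, {"xyz": [-140, -34.4, 9.6], "twist": 0, "jaw": -1}, {"xyz": [-195, -48, 13.4], "twist": 0, "jaw": -1}, {"xyz": [-245, -60, 17], "twist": 0, "jaw": -1}]}}

```text
time: 14.58
ee_pos: [0.4953, 0.346, 0.2713]
tcp_rot: [-178.7, 3.6, -76.1]
wrist_force: [0.0, -0.3, -0.3]
opening: 0.0129
grasp_force: 78.3
```

Request:
{"api": "apply_moves", "payload": {"motion": [{"xyz": [0, 0, 0], "twist": 0, "jaw": -1}, {"xyz": [2, 0.8, 30], "twist": 0, "jaw": -1}, {"xyz": [4, 1.5, 61], "twist": 0, "jaw": -1}, {"xyz": [4, 1.5, 61], "twist": 0, "jaw": -1}, {"xyz": [4, 1.5, 61], "twist": 0, "jaw": -1}]}}

```text
time: 15.2
ee_pos: [0.496, 0.3436, 0.2118]
tcp_rot: [-178.6, 3.7, -76.2]
wrist_force: [0.1, 0.6, -0.5]
opening: 0.013
grasp_force: 78.3
```

```bash
python3 - <<'E'
from h import *
save('wrist','w6'); save('scene','s6'); f=avg(6)
o=sensors.get_obs(); M=rot(o); a=M@AX; tip=o['ee_pos']+M@TIP; print(o['time'],o['q'].round(1),o['ee_pos'],o['tcp_rot'],'tip',tip,*f)
b=np.cross(M[:,1],a)
for fn in ('w6','s6'):
    im,P=cloud(fn); D=(P-tip)*1000; L=D@a; r=D@b; s=D@M[:,1]
    for l0,l1 in ((-4,12),(16,40),(45,95)):
        k=(abs(r)<14)&(abs(s)<14)&(L>l0)&(L<l1)&(P[...,2]>.06)
        if k.sum()>3: print(fn,(l0,l1),k.sum(),'r',np.percentile(r[k],[3,50,97]).round(1),'s',np.percentile(s[k],[3,50,97]).round(1),'Lmin',L[k].min().round(1))
im,P=cloud('w6'); x,y,z=np.moveaxis(P,-1,0); hsv=cv2.cvtColor(im,cv2.COLOR_RGB2HSV)
m=(np.hypot(x-.5435,y-.261)<.1)&(z>.036)&(z<.05); q=P[m&(hsv[...,0]>15)&(hsv[...,0]<35)&(hsv[...,1]>90)]; print('strip',len(q),np.median(q[:,2]),cv2.minAreaRect(q[:,:2].astype(np.float32)))
rr=m&((hsv[...,0]<8)|(hsv[...,0]>172))&(hsv[...,1]>120); print('red',rr.sum(),P[rr].mean(0))
c=cv2.imread('pics/w6.png'); d=cv2.imread('pics/s6.png'); cv2.imwrite('pics/c6.png',cv2.resize(np.hstack([c,d]),(800,300)))
E
```

```text
15.6 [ 33.4   9.2  10.5  88.7   3.  -70.3] [0.49585765 0.34392267 0.21074482] [-178.61073169    3.65072389  -76.15495909] tip [0.51251654 0.29069067 0.07346548] [-0.064  0.053 -0.382 -0.041  0.017  0.012] [0.157 0.228 0.122 0.014 0.011 0.011]
w6 (-4, 12) 88 r [-7.2 -6.  -1.6] s [-6.  -0.2  5.6] Lmin 0.9
w6 (16, 40) 291 r [-8.3 -7.2 -3.6] s [-6.3 -0.1  6.2] Lmin 16.0
w6 (45, 95) 989 r [-8.6 -7.9 -7.1] s [-6.4  0.   6.6] Lmin 45.0
s6 (-4, 12) 23 r [-9.9 -5.4 -1.4] s [-6.6 -3.5  2.5] Lmin 0.3
s6 (16, 40) 53 r [-9.8 -6.2  0.5] s [-8.2 -3.2  4. ] Lmin 16.4
s6 (45, 95) 143 r [-10.4  -7.3   3.3] s [-8.4 -3.2  5.8] Lmin 45.1
strip 1888 0.04446940690460752 ((0.5481167435646057, 0.2819627821445465), (0.017224479466676712, 0.09897510707378387), 73.27906036376953)
red 189 [0.49079894 0.29933926 0.04346991]
```

View pics/c6.png

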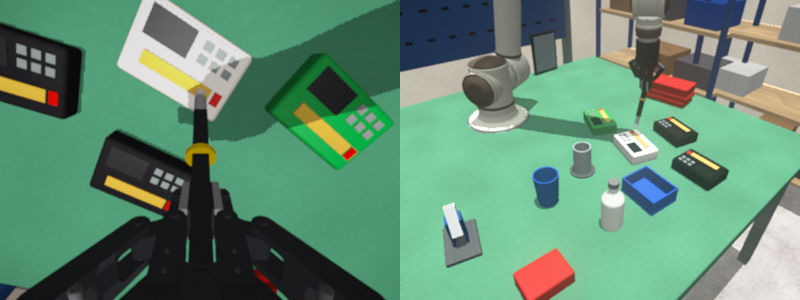

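The left half shows the bristle tip (200,100) over the red end of the white terminal's strip, with the red patch at (215,100). The measured strip agrees within 2 mm. Next I'll press.

Request:
{"api": "apply_moves", "payload": {"motion": [{"xyz": [1.3, 0.5, 20], "twist": 0, "jaw": -1}, {"xyz": [1.7, 0.7, 27], "twist": 0, "jaw": -1}, {"xyz": [1.9, 0.8, 30], "twist": 0, "jaw": -1}, {"xyz": [2.1, 0.8, 32.5], "twist": 0, "jaw": -1}, {"xyz": [2.1, 0.8, 32.5], "twist": 0, "jaw": -1}]}}

```text
time: 16.23
ee_pos: [0.4959, 0.3438, 0.1783]
tcp_rot: [-178.6, 3.6, -76.2]
wrist_force: [0.3, -1.3, 1.9]
opening: 0.013
grasp_force: 78.6
```

```bash
python3 - <<'E'
from h import *
f=avg(12); o=sensors.get_obs(); M=rot(o); tip=o['ee_pos']+M@TIP; print(o['time'],'tip',tip,*f)
F=f[0][:3]+[0,0,.6]; print('axial',F@(M@AX))
E
```

```text
16.825 tip [0.51246465 0.29053729 0.04058551] [ 0.287 -1.861  2.484 -0.801 -0.076 -0.024] [0.095 0.136 0.111 0.016 0.028 0.007]
axial 2.152156610220681
```

Request:
{"api": "apply_moves", "payload": {"motion": [{"xyz": [4, -6.9, -0.3], "twist": 0, "jaw": -1}, {"xyz": [9, -15.4, -0.5], "twist": 0, "jaw": -1}, {"xyz": [14, -23.9, -0.6], "twist": 0, "jaw": -1}, {"xyz": [19.4, -33, -0.8], "twist": 0, "jaw": -1}, {"xyz": [19.4, -33, -0.8], "twist": 0, "jaw": -1}]}}

```text
time: 17.45
ee_pos: [0.5337, 0.3324, 0.178]
tcp_rot: [-178.6, 3.6, -76.2]
wrist_force: [1.7, -1.0, 2.3]
opening: 0.0129
grasp_force: 78.5
```

```bash
python3 - <<'E'
from h import *
f=avg(8); o=sensors.get_obs(); M=rot(o); tip=o['ee_pos']+M@TIP; print(o['time'],'tip',tip,*f)
F=f[0][:3]+[0,0,.6]; print('axial',F@(M@AX))
print(toolshift(np.array([.5487+.038*.958,.281-.038*.286,tip[2]])-M@TIP,o))
E
```

```text
17.85 tip [0.54893121 0.27957956 0.04101918] [ 1.66  -0.475  2.107 -0.326 -0.547  0.04 ] [0.137 0.203 0.133 0.014 0.028 0.01 ]
axial 2.150360465833805
[ 17.8 -32.9  -0.3]
```

Request:
{"api": "apply_moves", "payload": {"motion": [{"xyz": [4, -7, -0.1], "twist": 0, "jaw": -1}, {"xyz": [9, -16, -0.2], "twist": 0, "jaw": -1}, {"xyz": [14, -25, -0.3], "twist": 0, "jaw": -1}, {"xyz": [18.2, -33, -0.4], "twist": 0, "jaw": -1}, {"xyz": [18.2, -33, -0.4], "twist": 0, "jaw": -1}]}}

```text
time: 18.48
ee_pos: [0.57, 0.3226, 0.178]
tcp_rot: [-178.6, 3.6, -76.2]
wrist_force: [2.7, 0.4, 2.4]
opening: 0.0131
grasp_force: 78.5
```

```bash
python3 - <<'E'
from h import *
f=avg(8); o=sensors.get_obs(); M=rot(o); tip=o['ee_pos']+M@TIP; print(o['time'],'tip',tip,*f)
F=f[0][:3]+[0,0,.6]; print('axial',F@(M@AX))
print('want',.5487+.038*.958,.281-.038*.286)
E
```

```text
18.875 tip [0.58531477 0.26975786 0.04105425] [ 1.381 -0.153  2.155 -0.283 -0.543  0.052] [0.208 0.175 0.181 0.017 0.017 0.005]
axial 2.3421225381737005
want 0.585104 0.27013200000000004
```

The stroke is done, pressed at about 2.2 N throughout. Now I'll lift and go to the cup.

Request:
{"api": "apply_moves", "payload": {"motion": [{"xyz": [-1, -0.4, -15], "twist": 0, "jaw": -1}, {"xyz": [-2.6, -1, -40], "twist": 0, "jaw": -1}, {"xyz": [-4.5, -1.7, -70], "twist": 0, "jaw": -1}, {"xyz": [-6.4, -2.5, -100], "twist": 0, "jaw": -1}, {"xyz": [-7.7, -3, -120], "twist": 0, "jaw": -1}]}}

```text
time: 19.5
ee_pos: [0.5686, 0.3232, 0.3008]
tcp_rot: [-178.6, 3.7, -76.1]
wrist_force: [-0.3, -0.0, -0.5]
opening: 0.0126
grasp_force: 78.3
```

```bash
python3 - <<'E'
from h import *
o=sensors.get_obs(); M=rot(o); a=M@AX; h=a[:2]/np.hypot(*a[:2]); print(o['ee_pos'],o['ee_pos']+M@TIP)
t=np.r_[np.array([.555,-.1127])-.022*h,.155]; print(t,toolshift(t-M@TIP,o))
E
```

```text
[0.56856174 0.32322259 0.30078725] [0.58527617 0.27009345 0.16347482]
[ 0.56152277 -0.1337108   0.155     ] [386.1 119.3 -19.3]
```

Request:
{"api": "apply_moves", "payload": {"motion": [{"xyz": [40, 12, -2], "twist": 0, "jaw": -1}, {"xyz": [95, 29, -5], "twist": 0, "jaw": -1}, {"xyz": [150, 46, -7.5], "twist": 0, "jaw": -1}, {"xyz": [205, 63, -10], "twist": 0, "jaw": -1}, {"xyz": [260, 80, -13], "twist": 0, "jaw": -1}]}}

```text
time: 20.12
ee_pos: [0.5525, 0.0498, 0.2938]
tcp_rot: [-178.6, 3.7, -76.1]
wrist_force: [1.0, -0.1, -0.0]
opening: 0.0124
grasp_force: 78.4
```

Request:
{"api": "apply_moves", "payload": {"motion": [{"xyz": [50, 15, -2.5], "twist": 0, "jaw": -1}, {"xyz": [95, 30, -5], "twist": 0, "jaw": -1}, {"xyz": [126, 39, -6.3], "twist": 0, "jaw": -1}, {"xyz": [126, 39, -6.3], "twist": 0, "jaw": -1}, {"xyz": [126, 39, -6.3], "twist": 0, "jaw": -1}]}}

```text
time: 20.75
ee_pos: [0.5453, -0.08, 0.2908]
tcp_rot: [-178.6, 3.7, -76.2]
wrist_force: [0.2, 0.5, 0.3]
opening: 0.0128
grasp_force: 78.4
```

```bash
python3 - <<'E'
from h import *
save('wrist','w7'); save('scene','s7'); save('top','t7')
o=sensors.get_obs(); M=rot(o); a=M@AX; h=a[:2]/np.hypot(*a[:2]); tip=o['ee_pos']+M@TIP; print(o['time'],o['q'].round(1),o['tcp_rot'],'tip',tip)
for fn in ('w7','s7','t7'):
    im,P=cloud(fn); x,y,z=np.moveaxis(P,-1,0); m=(np.hypot(x-.555,y+.1127)<.05)&(z>.094)&(z<.104)
    if m.sum()>5: print(fn,m.sum(),cv2.minEnclosingCircle(P[m][:,:2].astype(np.float32)))
t=np.r_[np.array([.555,-.1127])-.022*h,.155]; print(t,toolshift(t-M@TIP,o),'down',M.T@[0,0,-1])
b=np.cross(M[:,1],a)
im,P=cloud('w7'); D=(P-tip)*1000; L=D@a; r=D@b; s=D@M[:,1]
for l0,l1 in ((-4,12),(16,40),(45,95)):
    k=(abs(r)<14)&(abs(s)<14)&(L>l0)&(L<l1)&(P[...,2]>.11)
    if k.sum()>3: print((l0,l1),k.sum(),'r',np.percentile(r[k],[3,50,97]).round(1),'s',np.percentile(s[k],[3,50,97]).round(1),'Lmin',L[k].min().round(1))
c=cv2.imread('pics/w7.png'); d=cv2.imread('pics/s7.png'); cv2.imwrite('pics/c7.png',cv2.resize(np.hstack([c,d]),(800,300)))
E
```

```text
20.9 [ -10.2    6.5   16.4  100.2    3.9 -114.1] [-178.63436971    3.64896977  -76.08058399] tip [ 0.56208897 -0.132726    0.15329806]
w7 830 ((0.5534452795982361, -0.11208828538656235), 0.03574728965759277)
s7 283 ((0.5546492338180542, -0.11218923330307007), 0.03695123270153999)
t7 55 ((0.5471251010894775, -0.09600641578435898), 0.029210466891527176)
[ 0.56149792 -0.13371849  0.155     ] [ 0.7  0.8 -1.8] down [0.06364349 0.02378417 0.99768924]
(-4, 12) 93 r [-6.6 -5.6 -0.9] s [-5.4  0.4  5.4] Lmin 0.3
(16, 40) 288 r [-7.8 -6.5 -3.1] s [-5.7  0.5  6.7] Lmin 16.0
(45, 95) 980 r [-8.1 -7.4 -6.6] s [-5.9  0.5  7.2] Lmin 45.0
```

View pics/c7.png

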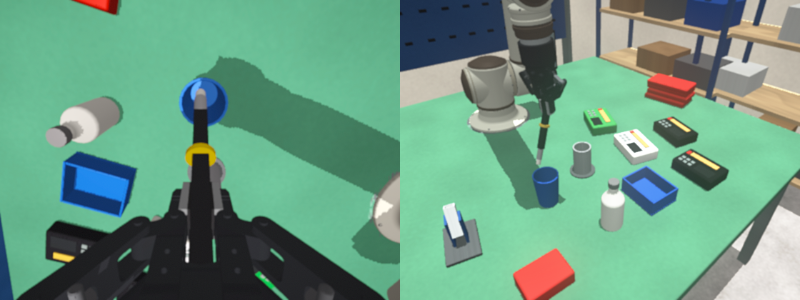

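The left half shows the tip (200,95) over the inside of the cup, on the side opposite the lean, as planned. Next I'll descend.

Request:
{"api": "apply_moves", "payload": {"motion": [{"xyz": [1.6, 0.6, 25], "twist": 0, "jaw": -1}, {"xyz": [3.2, 1.2, 50], "twist": 0, "jaw": -1}, {"xyz": [4.8, 1.8, 75], "twist": 0, "jaw": -1}, {"xyz": [6.1, 2.3, 95], "twist": 0, "jaw": -1}, {"xyz": [7, 2.6, 110], "twist": 0, "jaw": -1}]}}

```text
time: 21.52
ee_pos: [0.5452, -0.0797, 0.1793]
tcp_rot: [-178.7, 3.7, -76.1]
wrist_force: [0.2, 0.3, 0.1]
opening: 0.0129
grasp_force: 78.4
```

Request:
{"api": "apply_moves", "payload": {"motion": [{"xyz": [0.6, 0.2, 10], "twist": 0, "jaw": -1}, {"xyz": [1.2, 0.5, 18], "twist": 0, "jaw": -1}, {"xyz": [1.6, 0.6, 25], "twist": 0, "jaw": -1}, {"xyz": [2, 0.8, 31], "twist": 0, "jaw": -1}, {"xyz": [2, 0.8, 31], "twist": 0, "jaw": -1}]}}

```text
time: 22.15
ee_pos: [0.545, -0.0803, 0.1485]
tcp_rot: [-178.7, 3.7, -76.2]
wrist_force: [-0.6, 2.3, 0.2]
opening: 0.0128
grasp_force: 78.5
```

```bash
python3 - <<'E'
from h import *
f=avg(6); o=sensors.get_obs(); M=rot(o); tip=o['ee_pos']+M@TIP; print(o['time'],'tip',tip,o['ee_pos'],*f)
save('scene','s8'); im,P=cloud('s8'); x,y,z=np.moveaxis(P,-1,0); m=(np.hypot(x-.555,y+.1127)<.05)&(z>.094)&(z<.104)
print(m.sum(),cv2.minEnclosingCircle(P[m][:,:2].astype(np.float32)))
E
```

```text
22.45 tip [ 0.56196882 -0.13384981  0.01190516] [ 0.54535788 -0.08057688  0.14917442] [-1.326  2.169 -0.565  0.712  0.448 -0.003] [0.173 0.206 0.166 0.016 0.006 0.013]
281 ((0.5549585223197937, -0.1150406152009964), 0.0368555411696434)
```

The bristles lightly touch the cup's side wall (2.5 N). I'll back off 2.5 mm towards the lean before releasing.

Request:
{"api": "apply_moves", "payload": {"motion": [{"xyz": [-1.2, 0.1, 0], "twist": 0, "jaw": -1}, {"xyz": [-2.5, 0.1, 0], "twist": 0, "jaw": -1}, {"xyz": [-2.5, 0.1, 0], "twist": 0, "jaw": -1}]}}

```text
time: 22.88
ee_pos: [0.5448, -0.0783, 0.1493]
tcp_rot: [-178.6, 3.6, -76.2]
wrist_force: [0.7, 0.1, -0.2]
opening: 0.0131
grasp_force: 78.3
```

```bash
python3 - <<'E'
from h import *
f=avg(6); o=sensors.get_obs(); M=rot(o); tip=o['ee_pos']+M@TIP; print(o['time'],'tip',tip,o['ee_pos'],*f)
save('scene','s9'); im,P=cloud('s9'); x,y,z=np.moveaxis(P,-1,0); m=(np.hypot(x-.555,y+.1127)<.05)&(z>.094)&(z<.104)
print(m.sum(),cv2.minEnclosingCircle(P[m][:,:2].astype(np.float32)))
E
```

```text
23.175 tip [ 0.56123852 -0.13151194  0.01189135] [ 0.54464361 -0.07822186  0.1491559 ] [ 0.003  0.11  -0.374 -0.034  0.013 -0.015] [0.192 0.213 0.155 0.014 0.011 0.011]
276 ((0.5553545951843262, -0.11496762186288834), 0.03758572041988373)
```

Request:
{"api": "apply_moves", "payload": {"motion": [{"xyz": [0, 0, 0], "twist": 0, "jaw": -0.5}, {"xyz": [0, 0, 0], "twist": 0, "jaw": 0}, {"xyz": [0, 0, 0], "twist": 0, "jaw": 0.5}, {"xyz": [0, 0, 0], "twist": 0, "jaw": 1}, {"xyz": [0, 0, 0], "twist": 0, "jaw": 1}]}}

```text
time: 23.85
ee_pos: [0.5446, -0.0782, 0.1492]
tcp_rot: [-178.6, 3.6, -76.2]
wrist_force: [0.1, 0.7, -0.6]
opening: 0.0852
grasp_force: 0.0
```

```bash
python3 - <<'E'
from h import *
o=sensors.get_obs(); print(o['time'],o['opening'],o['wrist_force'],o['ee_pos'])
save('wrist','w10'); save('scene','s10')
c=cv2.imread('pics/w10.png'); d=cv2.imread('pics/s10.png')[170:380,90:370]; cv2.imwrite('pics/c10.png',np.hstack([cv2.resize(c,(400,300)),cv2.resize(d,(400,300))]))
for fn in ('w10','s10'):
    im,P=cloud(fn); x,y,z=np.moveaxis(P,-1,0); m=(np.hypot(x-.555,y+.1127)<.05)&(z>.094)&(z<.104)
    print(m.sum(),cv2.minEnclosingCircle(P[m][:,:2].astype(np.float32)))
E
```

```text
23.85 0.08519068594408641 [ 0.12803864  0.74512011 -0.59520739] [ 0.54462431 -0.07815931  0.14919987]
2949 ((0.5538482069969177, -0.11338748782873154), 0.035919059067964554)
283 ((0.5550485849380493, -0.11480825394392014), 0.03709285706281662)
```

View pics/c10.png

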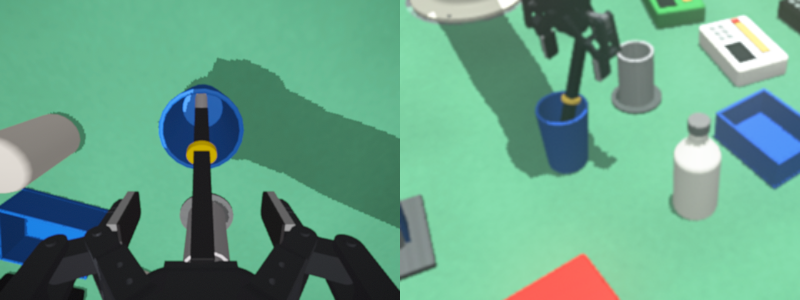

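The brush is released and rests in the cup with its collar (200,152) at the rim, and the open fingers are clear on both sides. I'll retreat straight up.

Request:
{"api": "apply_moves", "payload": {"motion": [{"xyz": [-1, -0.4, -15], "twist": 0, "jaw": 1}, {"xyz": [-2.5, -1, -40], "twist": 0, "jaw": 1}, {"xyz": [-4.5, -1.7, -70], "twist": 0, "jaw": 1}, {"xyz": [-6.4, -2.4, -100], "twist": 0, "jaw": 1}, {"xyz": [-8.9, -3.3, -140], "twist": 0, "jaw": 1}]}}

```text
time: 24.58
ee_pos: [0.5443, -0.0781, 0.2912]
tcp_rot: [-178.6, 3.6, -76.2]
wrist_force: [0.6, 0.0, 0.3]
opening: 0.0855
grasp_force: 0.0
```

Request:
{"api": "apply_moves", "payload": {"motion": [{"xyz": [0, 0, 0], "twist": 0, "jaw": 1}, {"xyz": [0, 0, 0], "twist": 0, "jaw": 1}, {"xyz": [0, 0, 0], "twist": 0, "jaw": 1}]}}

```text
time: 24.95
ee_pos: [0.5443, -0.0781, 0.2886]
tcp_rot: [-178.7, 3.7, -76.2]
wrist_force: [-0.4, 0.8, -1.1]
opening: 0.0855
grasp_force: 0.0
```

```bash
python3 - <<'E'
from h import *
o=sensors.get_obs(); print(o['time'],o['wrist_force'],o['ee_pos'])
save('wrist','w11'); save('scene','s11')
for fn in ('w11','s11'):
    im,P=cloud(fn); x,y,z=np.moveaxis(P,-1,0); m=(np.hypot(x-.555,y+.1127)<.04)&(z>.094)&(z<.104)&(im[...,2]>im[...,0].astype(int)+30)
    print(fn,'cup',cv2.minEnclosingCircle(P[m][:,:2].astype(np.float32)))
    k=(abs(x-.545)<.06)&(y>-.13)&(y<-.01)&(z>.125)&(z<.2); print(k.sum(),z[k].max())
    for a,b in ((.125,.14),(.14,.155),(.155,.17),(.17,.19)):
        q=k&(z>a)&(z<b); print(q.sum(),P[q].mean(0).round(4))
E
```

```text
24.95 [-0.3746624   0.77741065 -1.10658304] [ 0.54431244 -0.07812103  0.28857177]
w11 cup ((0.5538291335105896, -0.11339876055717468), 0.035906124860048294)
938 0.18613682367735274
152 [ 0.5465 -0.0903  0.1329]
179 [ 0.5448 -0.0843  0.1479]
194 [ 0.5432 -0.0785  0.1627]
413 [ 0.5401 -0.0689  0.18  ]
s11 cup ((0.5554393529891968, -0.11460541188716888), 0.03701311722397804)
320 0.18397121660606683
74 [ 0.55   -0.0866  0.1324]
81 [ 0.5481 -0.0805  0.1472]
81 [ 0.5462 -0.0746  0.1624]
84 [ 0.5438 -0.0688  0.1775]
```

```bash
python3 -c "
from h import *
print(bot.job_done())"
```

```text
the job is handed in; nothing more can be done
None
```

The brush was pressed on the pot's disc, stroked along the white terminal's strip from the red end to the far end, and left standing bristles down in the blue cup, which shifted about 2 mm; I handed the job in, but it returned no verdict.

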